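# Walk the heavy standby battery home into its floor bracket

## Robot

A 6-joint arm with a two-finger parallel gripper is mounted at the origin on the work surface. World frame = base frame: x ahead of the robot, y to its left, z up, the work surface at z = 0. Lengths are in m, angles in rad, forces in N, time in s.
With the tool pointing down it reaches from about 0.325 to 0.925 m from the base axis. Payload 3.1 kg.
Tool frame: the origin (TCP) lies on the centre line of the jaws, within the pads' length; the fingertips stand 25 mm ahead of it and the grasp point (between the pads) lies 6 mm ahead of it (arm.tip_reach is the distance from the TCP to the fingertips, in m); z points along the fingers, y is the line along which they close (so a half turn about z gives the same grasp; the last joint's range is limited). The gripper opens to 85 mm and grips with 20 to 120 N. Pads are 22 mm wide; open, the fingers measure 114 mm over their backs; the gripper's body (76 mm by 85 mm) begins 54 mm behind the grasp point. The pads swing forward as they close: fully open they stand 13 mm farther back than shut.
Start: joints at [1.213, 0.217, 1.613, -0, 1.311, -0.112], TCP at [0.152, 0.606, 0.256] pointing down, gripper open.
Joint ranges: [-2.75, 2.75], [-0.78, 2.1], [0.31, 2.55], [-1.13, 4.27], [0.13, 2.63], [-2.58, 2.58]. Speed limits (rad/s): [2.79, 2.79, 3.14, 3.14, 3.14, 3.14].

## Interface

Orientations are given as a rotation vector (axis times angle).
In Python, from cell import arm gives the robot as it stands. The module is installed in compiled form; this text tells all that it offers.
- The arm moves only by the tool move_arm, never from a script. Its argument "steps" is a list of rows, each a list of 2 entries, a list of its own where there are three numbers: the shift along the tool's x, y, z in mm, then the turn, a rotation vector about the tool's x, y, z in degrees. A call has 1 to 12 rows; each row shifts and turns the commanded pose from where the row before left it, along the tool's axes as they then stand; what a row does not reach is not made up. A row lasts 1/8 s, in which the tool goes at most 62.5 mm and 10.7 degrees, less where a joint would pass 70% of its speed; a pose out of reach is approached as far as the arm can. A call is refused whole if a number of a shift passes 62.5 or a number of a turn 10.7, either way. A call with a gripper value outside its range is refused whole. "jaw" is the closure, from 0 (fully open) to 1 (shut), set as the call begins (left out, the last holds). The fingers move at their own pace and stop on an object; "squeeze" is the grip in N (left out, the last holds). Time passes only in rows, so rows that do not move let the fingers close. It gives the time, the measured TCP pose, the force, the opening and the grip force at its end, in the units of the state.
- arm.get_obs(): the state, without advancing time (a new reading comes with each control period).
- arm.get_image(name): name is "scene" or "top"; returns the picture (400x640x3 uint8, red, green, blue); there is no depth.
- arm.calibration(name): a dict with "intrinsics" (3x3 intrinsics, pixels), "rvec" (rotation vector, rad) and "tvec" (3), from world to camera coordinates, as OpenCV has them. Camera axes: x right, y down, z forward; pixel columns grow to the right and rows downward; lengths in m; the calibration is good to about 2 mm. A picture is of the moment at which its call begins. calibration takes no time and is no camera call.
- arm.close_job(): hands the job in; it is judged then, once.
The state is a dict: "t": time; "joint_positions": joint angles; "qvel": joint speeds; "joint_torque": joint torques, N m; "ee_pos": TCP position; "orientation": TCP orientation; "contact_force": force on the tool from outside, world axes, zero at the start; "wrist_torque": the same for the moment, N m; "finger_gap": finger opening in m; "grip_force": force on a finger pad.
Only numpy, scipy, OpenCV 4.12 (cv2) and the standard library are available. Lean on these libraries where they do the work, as an engineer would, in place of code of your own. Each camera call takes 0.05 s, during which the arm holds its last target. There are 200 camera calls.

## Task

Put the heavy black battery pack of the leak shut-off back into its floor bracket: it is too heavy for the arm to shove straight, so walk it back by pushing alternately near the two ends of its front, keeping every push under 25 N, until both its ends press snugly against the rubber buffers at the rear. Then swing the red keeper shut across its front and let go. Do not tip the pack, and leave the plumbing parts, the tin and the bottle where they are.

Things in the scene. Friction and masses are not known exactly. Their poses are not given: they have to be found in the camera images.
- pack: standby battery pack: black moulded box 100 mm deep (x) x 240 wide (y) x 85 high, a grey plate on its front, which faces its own -x (to the robot). Origin: centre of its underside, at floor height; x to its rear, y to its left. About 3.7 kg (a tenth more or less) on four grippy rubber feet 6 mm high, 30 mm fore and aft and 65 mm left and right of the origin. Cannot be gripped
- push_left (a point): point low on the pack's front, 100 mm left of its middle, 35 mm up (50 mm ahead of its origin). A push to the rear here takes 12 to 19 N and swings the pack about a point near the feet of its right end, whose corners slip back about a third as far. A push straight at the middle of the front takes 25 to 36 N, too much
- push_right (a point): the same point 100 mm right of the middle of the front; a push here swings the right end to the rear about the feet of the left end
- pack_rear_left (a point): the rear left corner of the pack, 50 mm behind and 120 mm left of its origin, 43 mm up
- pack_rear_right (a point): the rear right corner of the pack, 50 mm behind and 120 mm right of its origin, 43 mm up
- bracket: fixed steel floor bracket, open to the front. Origin: floor point where the pack's origin comes to lie, to about 8 mm; x to the bracket's rear, y to its left. Rear upright 360 mm wide, 55 high at x = 72 mm. Rear side lips 50 mm high at y = +-133 mm (13 mm clear of the pack) from x = 73 to 31, then flared to y = +-151 at x = -5. Floor strips 3 mm high at y = +-157 to 179, x = 72 to -88
- mount_left: left rear buffer. Origin: its fixed mount on the upright's front at x = 72, y = +90 mm in the bracket, 35 mm up. From it a rubber face 24 mm across stands out 16 to 28 mm to the front: it is screwed in or out by hand, the two not alike, so the face lies anywhere from x = 44 to 56 mm and has to be felt. It gives 1 mm per 2 N, at most 8 mm. A pack left pressed on it stays pressed: its feet hold
- mount_right: right rear buffer, the same, its mount at x = 72, y = -90 mm in the bracket
- keeper_pivot (a point): the keeper's upright pivot at the bracket's left front (x = -65, y = +168 mm in the bracket), 46 mm up; its post is 12 mm thick and 62 mm high; axes as the bracket's
- keeper (a joint): angle of the red keeper, a flat bar 190 mm long, 6 thick, 38 to 54 mm up: 0 rad = shut, pointing to the bracket's right (-y) across the pack's front, its rear face at x = -62 mm in the bracket, 4 to 24 mm clear of a snug pack; 1.57 = pointing out to the front (-x); larger = open to the left, at most 2.5. It swings level, stays where left, takes under 1 N
- keeper_tip (a point): the free end of the keeper, 178 mm from the pivot, 46 mm up, with a tab 24 mm wide that stands up to 80 mm
- valve_mid (a point): grey plastic ball valve with lever handle, 100 mm long, 56 mm high, on the blue mat to the right; its middle
- nipple_mid (a point): chrome extension nipple, 60 mm long, 27 mm thick, on the mat; its middle
- tap_insert_mid (a point): white ceramic tap insert, 34 mm across, 50 mm high, standing on the mat; its middle
- parts_tube_mid (a point): translucent parts tube with white twist cap, 103 mm long, 33 mm thick, lying on the mat; its middle
- spanner_mid (a point): steel spanner, 170 mm long, on the mat; its middle
- paste_tin_mid (a point): tin of jointing paste, 60 mm across, 55 mm high, standing to the right of the bracket; its middle
- cleaner_mid (a point): cleaner bottle, 68 mm across, 150 mm high, standing off to the left; its middle

How it is judged:
On the way, in this order (a step that is already met when the one before it is completed fails the run):
1. the pack presses on both buffers with more than 1 N (contact force between pack and mount_left above 1 N and contact force between pack and mount_right above 1 N), for 0.1 s.
2. the keeper is shut (value of joint keeper below 0.12 rad), for 0.1 s.
At the end, for the whole second after the job is handed in: The pack stands upright and at rest within 16 mm of the middle of the bracket, still pressing on each of the two buffers with more than 0.5 N, the keeper within 0.12 rad of shut (contact force between pack and mount_left above 0.5 N and contact force between pack and mount_right above 0.5 N and y of pack in the frame of bracket between -0.016 and 0.016 m and angle between pack's own z axis and vertical below 0.05 rad and linear speed of pack below 0.01 m/s and value of joint keeper below 0.12 rad); the robot touches nothing.
It fails at once if the pack was pressed with more than 25 N (contact force between any of the arm, the fingers, keeper and pack above 25 N).
It fails at once if the pack was tipped (angle between pack's own z axis and vertical above 0.12 rad).
It fails at once if a bystander was moved by more than 15 mm (distance of any of valve_mid, nipple_mid, tap_insert_mid, parts_tube_mid, spanner_mid, paste_tin_mid, cleaner_mid from where it was at the start of the episode above 0.015 m).
It also fails if it takes over 72 s, if anything falls off the work surface, if the arm or the gripper's body presses on something with over 40 N, if the wrist force passes 120 N, or if a joint passes its speed limit or range.

## Working session

There is one attempt and no reset: what is moved stays moved. The work goes in short steps, Python scripts to look and compute and a tool call to move; the robot and the scene stay as the last step left them, time stands still between calls to the robot, and variables do not carry over. Pictures are saved under pics/ and viewed, at most 10 in all, crops included, and the job is handed in when it is done.

Besides the shell and the picture viewer there is one more tool, called after "Request:" as name([rows], argument=value, ...), one row to a line, values as JSON. move_arm: Moves the arm, as the interface text tells. Its arguments: {"type":"object","properties":{"steps":{"type":"array"},"jaw":{"type":"number"},"squeeze":{"type":"number"}},"required":["steps"]}

```bash
mkdir -p pics
python3 - <<'E'
from cell import arm
import cv2
for n in("scene","top"):
    cv2.imwrite(f"pics/{n}0.png",arm.get_image(n)[:,:,::-1])
    print(n,{k:v.tolist() if hasattr(v,'tolist') else v for k,v in arm.calibration(n).items()})
print(arm.get_obs(),arm.tip_reach)
E
```

```text
scene {'intrinsics': [[370.90947079300236, 0.0, 317.54787972122585], [0.0, 370.90947079300236, 204.5519257624411], [0.0, 0.0, 1.0]], 'rvec': [2.1559409512296512, 0.9566669060025086, -0.3940770419019559], 'tvec': [-0.4194569774617865, -0.23665486253347487, 1.3431906740276267]}
top {'intrinsics': [[393.349563255968, 0.0, 323.386890569108], [0.0, 393.349563255968, 200.4457311972685], [0.0, 0.0, 1.0]], 'rvec': [2.172618283492234, -2.2182100248301246, 0.03903529468846748], 'tvec': [0.050684123213599525, 0.5708853630732605, 1.4231409993875477]}
{'t': 0.1, 'joint_positions': array([ 1.21281715e+00,  2.17686199e-01,  1.61480111e+00, -2.13581611e-05,
        1.31131251e+00, -1.12234618e-01]), 'qvel': array([ 0.00051439, -0.00176458, -0.00446668, -0.00100171, -0.00240716,
       -0.00156585]), 'joint_torque': array([-7.75392073e-04, -3.98070252e+01, -3.04973638e+01, -1.91572394e-04,
        4.13153961e-03,  3.40058008e-06]), 'ee_pos': array([0.15180932, 0.60556687, 0.25507983]), 'orientation': array([-0.3849747 , -3.11741612,  0.00337865]), 'contact_force': array([ 0.37849519,  0.21507113, -0.66826272]), 'wrist_torque': array([ 0.02515583,  0.0286672 , -0.02931286]), 'grip_force': 0.0, 'finger_gap': 0.08546016273155818} 0.025
```

View pics/scene0.png

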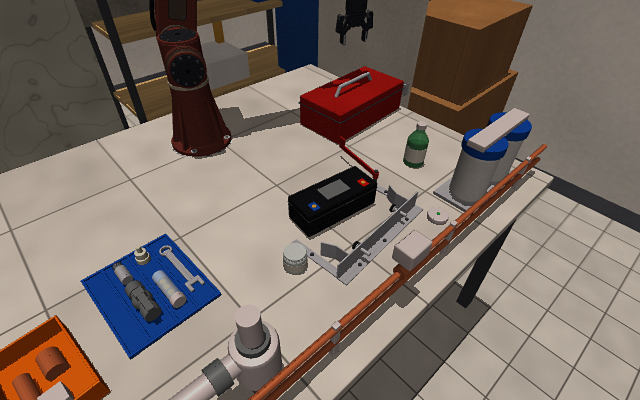

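View pics/top0.png

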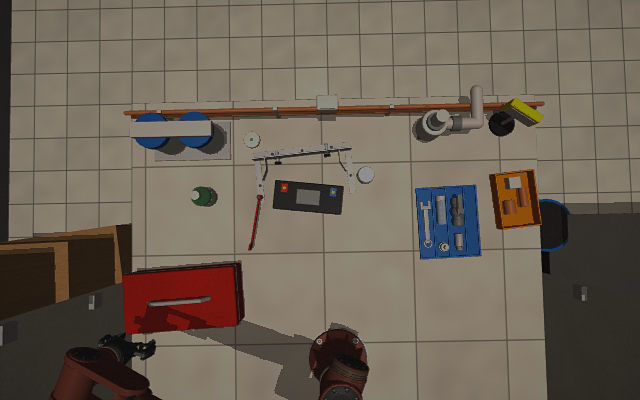

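The scene view shows the pack (about 333,200) in front of the bracket, with the red keeper open to the front on the left. In the top view the pack is at about (308,197), the rear upright runs (253,155)-(352,148), and the keeper tip is at (251,247). I'll enlarge that area.

Run:
```python
import cv2
a=cv2.imread("pics/top0.png")[135:255,240:385]
a=cv2.resize(a,None,fx=5,fy=5,interpolation=cv2.INTER_CUBIC)
a=cv2.convertScaleAbs(a,alpha=1.6,beta=15)
cv2.imwrite("pics/topc.png",a)
```

```text
(no output)
```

View pics/topc.png

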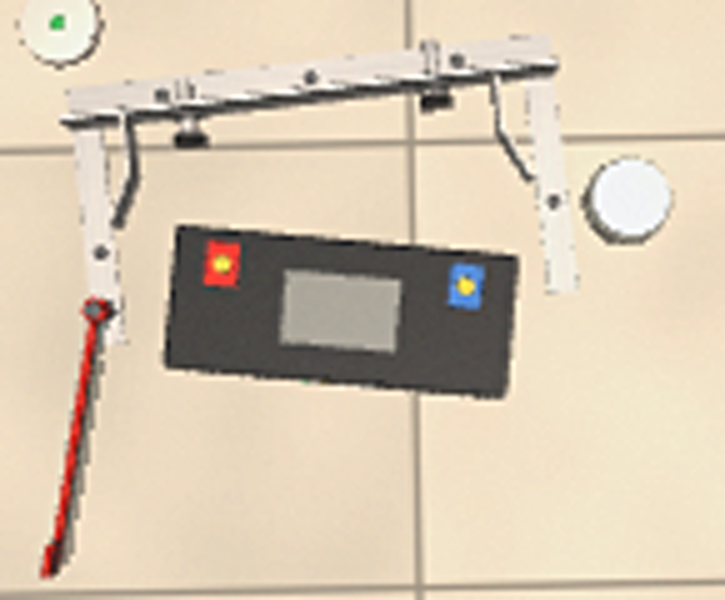

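```bash
cat > h.py <<'E'
import numpy as np, cv2
from scipy.optimize import least_squares
from cell import arm
def proj(P,n="top"):
    c=arm.calibration(n); return cv2.projectPoints(np.array(P,float),np.array(c['rvec']),np.array(c['tvec']),np.array(c['intrinsics']),None)[0][:,0]
def se2(p,q): # local q (N,3) to world
    q=np.array(q,float); c,s=np.cos(p[2]),np.sin(p[2])
    return np.c_[p[0]+c*q[:,0]-s*q[:,1],p[1]+s*q[:,0]+c*q[:,1],q[:,2]]
def fit(q,px,n="top"):
    px=np.array(px,float)
    f=lambda p:(proj(se2(p,q),n)-px).ravel()
    r=least_squares(f,[.6,.1,0],x_scale=[.1,.1,.1]); return r.x,r.fun
def loc(p,w):
    d=np.array(w)[:2]-p[:2]; c,s=np.cos(p[2]),np.sin(p[2]); return np.array([c*d[0]+s*d[1],-s*d[0]+c*d[1]])
def unproj(px,z,n="top"):
    c=arm.calibration(n);R=cv2.Rodrigues(np.array(c['rvec']))[0];t=np.array(c['tvec'])
    d=R.T@np.linalg.inv(c['intrinsics'])@[px[0],px[1],1]; o=-R.T@t; return o+d*(z-o[2])/d[2]
PK=[[.05,.12,.085],[.05,-.12,.085],[-.05,-.12,.085],[-.05,.12,.085]]
E
python3 - <<'E'
from h import *
np.set_printoptions(precision=4,suppress=True)
o=lambda L:(np.array(L)+.5)/5-.5+[240,135]
p,r=fit(PK,o([(178,227),(517,257),(505,397),(165,366)])); print('pack',p,r)
b,r=fit([[.072,.18,.055],[.072,-.18,.055],[-.088,-.157,.003],[-.088,-.179,.003],[-.065,.168,.062]],o([(62,121),(556,66),(549,292),(578,289),(97,310)])); print('br',b,r)
print('pack in br',loc(b,p),p[2]-b[2])
k=unproj(o([(50,560)]),.08) if 0 else unproj(o([(50,560)])[0],.07); print('tip',k,loc(b,k))
print('pts br',[loc(p,unproj(o([q])[0],.035)) for q in[(191,143),(436,106)]], [loc(b,unproj(o([q])[0],.035)) for q in[(191,146),(436,107)]])
print('tin',unproj(o([(632,195)])[0],.055))
E
```

```text
pack [ 0.582   0.092  -0.1103] [-0.4237 -0.4545  0.5545 -0.3308  0.4263  0.3887 -0.5607  0.384 ]
br [0.669  0.1066 0.0959] [-0.7838  0.1391  0.7613 -0.6676  0.2464  0.3294  0.3931  0.232  -0.5962
 -0.0329]
pack in br [-0.0879 -0.0061] -0.2062089384669125
tip [0.4134 0.2993 0.07  ] [-0.2359  0.2163]
pts br [array([0.1142, 0.1218]), array([ 0.1566, -0.0521])] [array([0.0466, 0.0899]), array([ 0.0539, -0.0891])]
tin [ 0.6622 -0.1147  0.055 ]
```

Request:
move_arm([
  [[0,0,0],[0,0,-9.8]],
  [[0,0,0],[0,0,-9.7]],
  [[0,0,0],[0,-10,0]],
], jaw=1, squeeze=20)

```text
t: 0.48
ee_pos: [0.1546, 0.6061, 0.2558]
orientation: [-0.136, 2.96, 0.011]
contact_force: [-0.3, -0.3, -0.4]
finger_gap: 0.0324
grip_force: 0.0
```

```bash
cat >> h.py <<'E'
from scipy.spatial.transform import Rotation as Ro
B=np.array([0.669,0.1066,0.0959])
def to(w):
    o=arm.get_obs(); R=Ro.from_rotvec(o['orientation']).as_matrix(); d=R.T@(np.array(w)-o['ee_pos'])*1e3
    return d.round(1)
def W(p,x,y,z): return se2(p,[[x,y,z]])[0]
HULL=[[x,y,z] for x in(-.05,.05) for y in(-.12,.12) for z in(.006,.085)]
def findpack(p0,n="top",box=None):
    im=arm.get_image(n); hsv=cv2.cvtColor(im,cv2.COLOR_RGB2HSV)
    dark=(im.max(2)<75).astype(np.uint8)
    def mask(p):
        h=cv2.convexHull(proj(se2(p,HULL),n).astype(np.float32))
        m=np.zeros(dark.shape,np.uint8); cv2.fillConvexPoly(m,np.round(h*16).astype(np.int32),1,cv2.LINE_AA,4); return m
    roi=cv2.dilate(mask(p0),np.ones((15,15)))
    d=cv2.morphologyEx(dark*roi,cv2.MORPH_CLOSE,np.ones((3,3)))
    cs=cv2.findContours(d,cv2.RETR_EXTERNAL,cv2.CHAIN_APPROX_NONE)[0]; c=max(cs,key=cv2.contourArea)
    f=np.zeros_like(dark); cv2.drawContours(f,[c],-1,1,-1)
    ff=cv2.GaussianBlur(f.astype(np.float32),(0,0),1)
    from scipy.optimize import minimize
    def cost(q):
        p=p0+q/[1e3,1e3,1e2]
        h=cv2.convexHull(proj(se2(p,HULL),n).astype(np.float32))
        m=np.zeros((dark.shape[0],dark.shape[1]),np.uint8); cv2.fillConvexPoly(m,np.round(h*64).astype(np.int32),255,cv2.LINE_AA,6)
        return ((cv2.GaussianBlur(m.astype(np.float32)/255,(0,0),1)-ff)**2).sum()
    r=minimize(cost,[0,0,0],method='Nelder-Mead',options=dict(initial_simplex=[[0,0,0],[8,0,0],[0,8,0],[0,0,8]],xatol=.1,fatol=.05))
    p=p0+r.x/[1e3,1e3,1e2]; return p,r.fun,f.sum()
def rep(p): print('pack',p.round(4),'in br',loc(B,p).round(4),round(p[2]-B[2],4))
E
python3 - <<'E'
from h import *
o=arm.get_obs();print(o['t'],o['ee_pos'],Ro.from_rotvec(o['orientation']).as_matrix().round(3))
p0=np.array([.582,.092,-.1103])
p,c,a=findpack(p0);rep(p);print(c,a)
t=W(p,-.085,-.10,.2);print(t,to(t)); t[2]=.052;print(t)
E
```

```text
0.475 [0.15463356 0.60609122 0.25575896] [[-0.98  -0.092  0.177]
 [-0.09   0.996  0.016]
 [-0.178 -0.001 -0.984]]
pack [ 0.5826  0.0925 -0.1128] in br [-0.0873 -0.0058] -0.2087
31.371597290039062 1995
[0.48689508 0.00269759 0.2       ] [-263.1 -632.3  104.6]
[0.48689508 0.00269759 0.052     ]
```

Request:
move_arm([
  [[-22.6,-52.6,4.1],[0,0,0]],
  [[-22.6,-52.6,4.1],[0,0,0]],
  [[-22.6,-52.6,4.1],[0,0,0]],
  [[-22.6,-52.6,4.1],[0,0,0]],
  [[-22.6,-52.6,4.1],[0,0,0]],
  [[-22.6,-52.6,4.1],[0,0,0]],
  [[-22.6,-52.6,4.1],[0,0,0]],
  [[-22.6,-52.6,4.1],[0,0,0]],
  [[-22.6,-52.6,4.1],[0,0,0]],
  [[-22.6,-52.6,4.1],[0,0,0]],
  [[-22.6,-52.6,4.1],[0,0,0]],
  [[-22.6,-52.6,4.1],[0,0,0]],
])

```text
t: 2.02
ee_pos: [0.4865, 0.0022, 0.255]
orientation: [-0.14, 2.964, 0.015]
contact_force: [0.8, 1.1, -0.1]
finger_gap: 0.0003
grip_force: 0.0
```

Run:
```python
from h import *
o=arm.get_obs();print(o['t'],o['ee_pos'],o['contact_force'],o['finger_gap'])
print(to([.4869,.0027,.052]))
```

```text
2.025 [0.48648503 0.0021891  0.25495442] [ 0.75227015  1.11410872 -0.12510372] 0.00027592566845630837
[3.480e+01 1.000e-01 1.999e+02]
```

Request:
move_arm([
  [[7,0,40],[0,0,0]],
  [[7,0,40],[0,0,0]],
  [[7,0,40],[0,0,0]],
  [[7,0,40],[0,0,0]],
  [[7,0,40],[0,0,0]],
  [[-3,0,0.5],[0,0,0]],
  [[-3,0,0.5],[0,0,0]],
  [[-2,0,0.4],[0,0,0]],
  [[-2,0,0.4],[0,0,0]],
  [[-2,0,0.4],[0,0,0]],
])

```text
t: 3.28
ee_pos: [0.4993, 0.005, 0.0528]
orientation: [-0.14, 2.962, 0.012]
contact_force: [-0.4, 0.2, 0.8]
finger_gap: -0.0
grip_force: 0.0
```

Request:
move_arm([
  [[-2,-0.4,0.4],[0,0,0]],
  [[-2,-0.4,0.4],[0,0,0]],
  [[-2,-0.4,0.4],[0,0,0]],
  [[-2,-0.4,0.4],[0,0,0]],
])

```text
t: 3.78
ee_pos: [0.5054, 0.0044, 0.051]
orientation: [-0.141, 2.968, 0.013]
contact_force: [-4.9, -0.2, 2.6]
finger_gap: 0.0001
grip_force: 2.3
```

Request:
move_arm([
  [[-2,-0.5,0.4],[0,0,0]],
  [[-2,-0.5,0.4],[0,0,0]],
  [[-2,-0.5,0.4],[0,0,0]],
  [[-2,-0.5,0.4],[0,0,0]],
])

```text
t: 4.28
ee_pos: [0.5061, 0.0043, 0.0473]
orientation: [-0.142, 2.985, 0.018]
contact_force: [-17.8, -0.4, 5.6]
finger_gap: -0.0
grip_force: 5.2
```

Request:
move_arm([
  [[-1,-0.3,0],[0,0,0]],
  [[-1,-0.3,0],[0,0,0]],
])

```text
t: 4.53
ee_pos: [0.5071, 0.004, 0.0468]
orientation: [-0.142, 2.986, 0.019]
contact_force: [-16.4, -1.5, 3.6]
finger_gap: 0.0003
grip_force: 5.5
```

Request:
move_arm([
  [[-2,-0.6,0.3],[0,0,0]],
  [[-2,-0.6,0.3],[0,0,0]],
  [[-2,-0.6,0.3],[0,0,0]],
  [[-2,-0.6,0.3],[0,0,0]],
  [[-2,-0.6,0.3],[0,0,0]],
  [[-2,-0.6,0.3],[0,0,0]],
])

```text
t: 5.28
ee_pos: [0.5179, 0.0009, 0.0466]
orientation: [-0.144, 2.991, 0.017]
contact_force: [-19.7, -3.8, 7.0]
finger_gap: -0.0001
grip_force: 9.8
```

Request:
move_arm([
  [[-1.5,-0.5,0],[0,0,0]],
  [[-1.5,-0.5,0],[0,0,0]],
  [[-1.5,-0.5,0],[0,0,0]],
  [[-1.5,-0.5,0],[0,0,0]],
])

```text
t: 5.78
ee_pos: [0.5256, -0.0006, 0.0472]
orientation: [-0.143, 2.986, 0.017]
contact_force: [-11.5, -2.6, -5.2]
finger_gap: 0.0002
grip_force: 5.5
```

Run:
```python
from h import *
im=arm.get_image("top");s=arm.get_image("scene")
a=np.hstack([cv2.resize(im[140:250,240:380],None,fx=3,fy=3),cv2.resize(s[120:250,260:400],(380,330))])
cv2.imwrite("pics/p1.png",cv2.convertScaleAbs(a[:,:,::-1],alpha=1.4))
for p0 in ([.59,.092,-.06],):
  for n in("top","scene"):
    p,c,a=findpack(np.array(p0),n);rep(p);print(c,a)
```

```text
pack [ 0.5876  0.0934 -0.0343] in br [-0.0823 -0.0054] -0.1302
235.46815490722656 2313
pack [ 0.5866  0.0962 -0.0025] in br [-0.083  -0.0024] -0.0984
406.45587158203125 4151
```

View pics/p1.png

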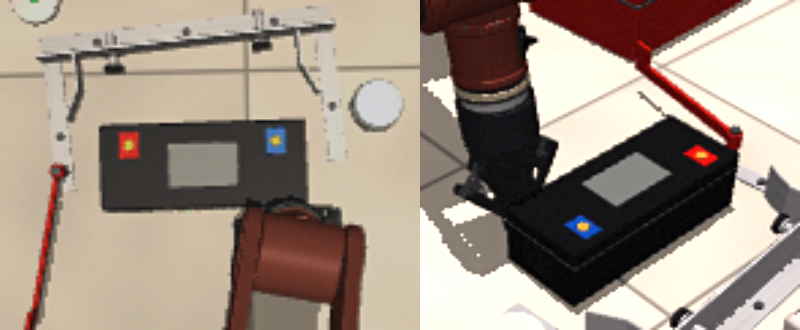

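```bash
cat >> h.py <<'E'
def stickers(im,p0,n):
    hsv=cv2.cvtColor(im,cv2.COLOR_RGB2HSV).astype(int); H,S,V=hsv[...,0],hsv[...,1],hsv[...,2]
    out=[]
    for col,l in(('r',[.0,.0851,.085]),('b',[.0,-.0851,.085])):
        c=proj(se2(p0,[l]),n)[0]; yy,xx=np.mgrid[:400,:640]
        near=(abs(xx-c[0])<16)&(abs(yy-c[1])<16)
        m=near&(S>130)&(V>60)&(((H<8)|(H>172)) if col=='r' else ((H>100)&(H<130)))
        k,lab,st,ce=cv2.connectedComponentsWithStats(m.astype(np.uint8))
        i=1+np.argmin([np.hypot(*(ce[j]-c))-.3*st[j][4] for j in range(1,k)])
        w=(lab==i); ys,xs=np.nonzero(w); q=cv2.boundingRect(w.astype(np.uint8))
        out.append(((xs.min()+xs.max())/2*.5+xs.mean()*.5,(ys.min()+ys.max())/2*.5+ys.mean()*.5))
    return np.array(out)
import json,os
def calib(ims,p):
    L={}
    for n,im in ims.items():
        L[n]=[loc(p,unproj(c,.085,n)).tolist() for c in stickers(im,p,n)]
    json.dump(L,open('st.json','w')); print(L)
def pack(p0):
    L=json.load(open('st.json')); px={n:stickers(arm.get_image(n),p0,n) for n in L}
    f=lambda p:np.concatenate([(proj(se2(p,[[*l,.085] for l in L[n]]),n)-px[n]).ravel() for n in L])
    r=least_squares(f,p0,x_scale=[.1,.1,.1]); rep(r.x); print('res',r.fun.round(2)); return r.x
E
python3 - <<'E'
from h import *
calib({n:cv2.imread(f'pics/{n}0.png')[:,:,::-1].copy() for n in('top','scene')},np.array([.5826,.0925,-.1128]))
p=pack(np.array([.588,.094,0.01]))
o=arm.get_obs(); print(loc(p,o['ee_pos']),loc(B,o['ee_pos']))
E
```

```text
{'top': [[0.026524723848348333, 0.08520773373693238], [0.0246749367021563, -0.08565947398913044]], 'scene': [[0.02210717098976993, 0.08651309983006143], [0.022751016338240428, -0.08256743740582366]]}
pack [0.5911 0.0936 0.0177] in br [-0.0788 -0.0055] -0.0782
res [ 0.12 -0.29  0.16  0.23 -0.22 -0.16  0.33 -0.09]
[-0.06659233 -0.09291836] [-0.15248687 -0.09292681]
```

Request:
move_arm([
  [[-1.6,-0.55,0.2],[0,0,0]],
  [[-1.6,-0.55,0.2],[0,0,0]],
  [[-1.6,-0.55,0.2],[0,0,0]],
  [[-1.6,-0.55,0.2],[0,0,0]],
  [[-1.6,-0.55,0.2],[0,0,0]],
  [[-1.6,-0.55,0.2],[0,0,0]],
  [[-1.6,-0.55,0.2],[0,0,0]],
  [[-1.6,-0.55,0.2],[0,0,0]],
])

```text
t: 7.08
ee_pos: [0.5392, -0.0034, 0.0478]
orientation: [-0.143, 2.985, 0.017]
contact_force: [-10.1, -0.8, -5.7]
finger_gap: 0.0
grip_force: 5.1
```

Request:
move_arm([
  [[-1.6,-0.5,0.2],[0,0,0]],
  [[-1.6,-0.5,0.2],[0,0,0]],
  [[-1.6,-0.5,0.2],[0,0,0]],
  [[-1.6,-0.5,0.2],[0,0,0]],
  [[-1.6,-0.5,0.2],[0,0,0]],
  [[-1.6,-0.5,0.2],[0,0,0]],
  [[-1.6,-0.5,0.2],[0,0,0]],
  [[-1.6,-0.5,0.2],[0,0,0]],
  [[-1.6,-0.5,0.2],[0,0,0]],
  [[-1.6,-0.5,0.2],[0,0,0]],
])

```text
t: 8.32
ee_pos: [0.5558, -0.0068, 0.0485]
orientation: [-0.143, 2.985, 0.017]
contact_force: [-11.3, -0.8, -4.1]
finger_gap: 0.0001
grip_force: 5.7
```

Run:
```python
from h import *
p=pack(np.array([.60,.094,0.13]))
o=arm.get_obs(); print(loc(p,o['ee_pos']),loc(B,o['ee_pos']))
```

```text
pack [0.6024 0.0951 0.1974] in br [-0.0674 -0.0051] 0.1015
res [-0.19 -0.53  0.36  0.21 -0.49 -0.08  0.39 -0.26]
[-0.06541851 -0.09102575] [-0.12325933 -0.10224694]
```

Run:
```python
from h import *
p=np.array([.6024,.0951,.1974]); o=arm.get_obs()
t=W(p,-.085,.10,.05); print(to(t)); print(Ro.from_rotvec(o['orientation']).as_matrix().round(3))
```

```text
[ 38.2 188.1  -6.5]
[[-0.984 -0.096  0.152]
 [-0.094  0.995  0.019]
 [-0.153  0.004 -0.988]]
```

Request:
move_arm([
  [[20,0,-3],[0,0,0]],
  [[22,0,-3],[0,0,0]],
  [[0,47,0],[0,0,0]],
  [[0,47,0],[0,0,0]],
  [[0,47,0],[0,0,0]],
  [[0,47,0],[0,0,0]],
  [[0,0,0],[0,0,0]],
])

```text
t: 9.3
ee_pos: [0.5055, 0.1782, 0.0535]
orientation: [-0.147, 2.962, 0.014]
contact_force: [0.1, 0.4, -0.4]
finger_gap: 0.0001
grip_force: 0.0
```

Run:
```python
from h import *
p=pack(np.array([.6024,.0951,.1974])); o=arm.get_obs()
print(o['contact_force'],loc(p,o['ee_pos']),o['ee_pos'][2]); print(to(W(p,-.0666,.1,.049)))
```

```text
pack [0.6023 0.0955 0.198 ] in br [-0.0674 -0.0047] 0.1021
res [-0.3  -0.48  0.34 -0.12 -0.44 -0.15  0.13 -0.33]
[0.37835079 0.32409544 0.17733876] [-0.07924771  0.09765593] 0.05317660135623285
[-11.4   3.6   6.3]
```

Request:
move_arm([
  [[-3,1,1.5],[0,0,0]],
  [[-3,1,1.5],[0,0,0]],
  [[-2,0.5,1],[0,0,0]],
  [[-1.5,0,0.5],[0,0,0]],
  [[-1.5,0.5,0.2],[0,0,0]],
  [[-1.5,0.5,0.2],[0,0,0]],
  [[-1.5,0.5,0.2],[0,0,0]],
  [[-1.5,0.5,0.2],[0,0,0]],
  [[-1.5,0.5,0.2],[0,0,0]],
])

```text
t: 10.52
ee_pos: [0.5173, 0.1809, 0.0485]
orientation: [-0.141, 2.976, 0.009]
contact_force: [-11.7, -2.1, 4.9]
finger_gap: 0.0003
grip_force: 5.8
```

Request:
move_arm([
  [[-1.5,0.5,0.1],[0,0,0]],
  [[-1.5,0.5,0.1],[0,0,0]],
  [[-1.5,0.5,0.1],[0,0,0]],
])

```text
t: 10.9
ee_pos: [0.5175, 0.182, 0.0471]
orientation: [-0.142, 2.986, 0.006]
contact_force: [-18.6, -5.3, 9.0]
finger_gap: -0.0002
grip_force: 9.4
```

Request:
move_arm([
  [[-1,0.1,-0.6],[0,0,0]],
  [[-1,0.1,-0.6],[0,0,0]],
])

```text
t: 11.15
ee_pos: [0.5192, 0.1828, 0.0475]
orientation: [-0.142, 2.985, 0.008]
contact_force: [-9.2, -0.9, -4.4]
finger_gap: 0.0004
grip_force: 5.2
```

Request:
move_arm([
  [[-1.6,0.6,0.1],[0,0,0]],
  [[-1.6,0.6,0.1],[0,0,0]],
  [[-1.6,0.6,0.1],[0,0,0]],
  [[-1.6,0.6,0.1],[0,0,0]],
  [[-1.6,0.6,0.1],[0,0,0]],
  [[-1.6,0.6,0.1],[0,0,0]],
  [[-1.6,0.6,0.1],[0,0,0]],
  [[-1.6,0.6,0.1],[0,0,0]],
])

```text
t: 12.15
ee_pos: [0.5319, 0.1887, 0.0485]
orientation: [-0.141, 2.984, 0.008]
contact_force: [-9.3, -0.8, -4.3]
finger_gap: 0.0001
grip_force: 4.9
```

Request:
move_arm([
  [[-1.6,0.5,0.1],[0,0,0]],
  [[-1.6,0.5,0.1],[0,0,0]],
  [[-1.6,0.5,0.1],[0,0,0]],
  [[-1.6,0.5,0.1],[0,0,0]],
  [[-1.6,0.5,0.1],[0,0,0]],
  [[-1.6,0.5,0.1],[0,0,0]],
  [[-1.6,0.5,0.1],[0,0,0]],
  [[-1.6,0.5,0.1],[0,0,0]],
])

```text
t: 13.15
ee_pos: [0.544, 0.194, 0.0497]
orientation: [-0.141, 2.985, 0.008]
contact_force: [-10.4, -0.2, -4.4]
finger_gap: -0.0001
grip_force: 5.3
```

Run:
```python
from h import *
p=pack(np.array([.61,.095,.1])); o=arm.get_obs()
print(o['contact_force'],loc(p,o['ee_pos']),o['ee_pos'][2])
```

```text
pack [0.6124 0.0963 0.0227] in br [-0.0573 -0.0048] -0.0732
res [-0.28 -0.41 -0.08 -0.06 -0.39 -0.06 -0.06 -0.01]
[-10.7529279   -0.63716002  -4.04360996] [-0.06588469  0.09941217] 0.04989572317677422
```

Run:
```python
from h import *
p=np.array([.6124,.0963,.0227])
print(to(W(p,-.075,-.1,.052)))
```

```text
[  22.8 -198.3   -5.4]
```

Request:
move_arm([
  [[16,0,-3],[0,0,0]],
  [[14,-10,-3],[0,0,0]],
  [[0,-47,0],[0,0,0]],
  [[0,-47,0],[0,0,0]],
  [[0,-47,0],[0,0,0]],
  [[0,-47,0],[0,0,0]],
  [[-2,0,0.3],[0,0,0]],
  [[-2,0,0.3],[0,0,0]],
  [[-2,0,0.3],[0,0,0]],
])

```text
t: 14.38
ee_pos: [0.5475, -0.003, 0.0567]
orientation: [-0.142, 2.963, 0.012]
contact_force: [-0.4, -0.5, -0.6]
finger_gap: 0.0001
grip_force: 0.0
```

Run:
```python
from h import *
p=np.array([.6124,.0963,.0227]); o=arm.get_obs()
print(o['contact_force'],loc(p,o['ee_pos']),o['ee_pos'][2]); print(to(W(p,-.0666,-.1,.049)))
```

```text
[-0.36350266 -0.49168694 -0.59199939] [-0.06708813 -0.09776879] 0.056742600444386455
[ 1.  -2.3  7.7]
```

Request:
move_arm([
  [[0,-1,3],[0,0,0]],
  [[-1.5,-0.5,0],[0,0,0]],
  [[-1.5,-0.5,0],[0,0,0]],
  [[-1.5,-0.5,-0.1],[0,0,0]],
  [[-1.5,-0.5,-0.1],[0,0,0]],
  [[-1.5,-0.5,-0.2],[0,0,0]],
  [[-1.2,-0.4,-0.3],[0,0,0]],
  [[-1,-0.3,-0.4],[0,0,0]],
])

```text
t: 15.38
ee_pos: [0.549, -0.0053, 0.0523]
orientation: [-0.143, 2.984, 0.02]
contact_force: [-16.3, 2.2, 5.9]
finger_gap: 0.0001
grip_force: 8.0
```

Request:
move_arm([
  [[-1,-0.2,-0.4],[0,0,0]],
  [[-1,-0.2,-0.4],[0,0,0]],
])

```text
t: 15.62
ee_pos: [0.5504, -0.0057, 0.0526]
orientation: [-0.143, 2.984, 0.019]
contact_force: [-11.2, 0.6, -3.0]
finger_gap: -0.0001
grip_force: 5.4
```

Request:
move_arm([
  [[-1.7,-0.6,0.2],[0,0,0]],
  [[-1.7,-0.6,0.2],[0,0,0]],
  [[-1.7,-0.6,0.2],[0,0,0]],
  [[-1.7,-0.6,0.2],[0,0,0]],
  [[-1.7,-0.6,0.2],[0,0,0]],
  [[-1.7,-0.6,0.2],[0,0,0]],
  [[-1.7,-0.6,0.2],[0,0,0]],
  [[-1.7,-0.6,0.2],[0,0,0]],
  [[-1.7,-0.6,0.2],[0,0,0]],
  [[-1.7,-0.6,0.2],[0,0,0]],
])

```text
t: 16.88
ee_pos: [0.5684, -0.0106, 0.0528]
orientation: [-0.143, 2.984, 0.017]
contact_force: [-9.1, -0.3, -4.8]
finger_gap: -0.0003
grip_force: 4.8
```

Request:
move_arm([
  [[-1.7,-0.5,0.2],[0,0,0]],
  [[-1.7,-0.5,0.2],[0,0,0]],
  [[-1.7,-0.5,0.2],[0,0,0]],
  [[-1.7,-0.5,0.2],[0,0,0]],
  [[-1.7,-0.5,0.2],[0,0,0]],
  [[-1.7,-0.4,0.2],[0,0,0]],
  [[-1.7,-0.4,0.2],[0,0,0]],
  [[-1.7,-0.4,0.2],[0,0,0]],
  [[-1.7,-0.4,0.2],[0,0,0]],
  [[-1.7,-0.4,0.2],[0,0,0]],
])

```text
t: 18.12
ee_pos: [0.586, -0.014, 0.0537]
orientation: [-0.144, 2.983, 0.016]
contact_force: [-10.2, -2.0, -4.5]
finger_gap: 0.0003
grip_force: 5.1
```

Run:
```python
from h import *
p=pack(np.array([.623,.098,.22])); o=arm.get_obs()
print(o['contact_force'],loc(p,o['ee_pos']),o['ee_pos'][2])
print(to(W(p,-.075,.1,.052)))
```

```text
pack [0.6255 0.0968 0.2559] in br [-0.0442 -0.0056] 0.16
res [-0.34 -0.52  0.39 -0.04 -0.45 -0.21  0.17 -0.25]
[-10.10202451  -3.24221931  -4.43080001] [-0.06595854 -0.09739479] 0.053916085750530335
[ 40.2 193.4  -3.8]
```

Request:
move_arm([
  [[23,0,-4],[0,0,0]],
  [[23,0,-3],[0,0,0]],
  [[0,48,0],[0,0,0]],
  [[0,48,0],[0,0,0]],
  [[0,48,0],[0,0,0]],
  [[0,48,0],[0,0,0]],
  [[0,0,0],[0,0,0]],
])

```text
t: 19.1
ee_pos: [0.5304, 0.1751, 0.0589]
orientation: [-0.147, 2.961, 0.014]
contact_force: [-0.1, -0.8, -0.5]
finger_gap: 0.0002
grip_force: 0.0
```

Run:
```python
from h import *
p=np.array([.6255,.0968,.2559]); o=arm.get_obs()
print(o['contact_force'],loc(p,o['ee_pos']),o['ee_pos'][2]); print(to(W(p,-.0666,.1,.053)))
```

```text
[-0.05953243 -0.78400146 -0.51279072] [-0.07217736  0.09983141] 0.05885112650812974
[-4.4  1.   6.7]
```

Request:
move_arm([
  [[-2,0.5,3],[0,0,0]],
  [[-1.5,0.5,1],[0,0,0]],
  [[-1.5,0.5,0],[0,0,0]],
  [[-1.5,0.5,-0.1],[0,0,0]],
  [[-1.5,0.5,-0.1],[0,0,0]],
  [[-1.5,0.4,-0.2],[0,0,0]],
  [[-1.2,0.4,-0.3],[0,0,0]],
  [[-1,0.3,-0.4],[0,0,0]],
  [[-1,0.2,-0.4],[0,0,0]],
])

```text
t: 20.23
ee_pos: [0.5366, 0.1745, 0.0549]
orientation: [-0.142, 2.979, 0.005]
contact_force: [-10.2, -8.2, 2.5]
finger_gap: -0.0001
grip_force: 5.8
```

Request:
move_arm([
  [[-1,0.2,-0.4],[0,0,0]],
  [[-1,0.2,-0.4],[0,0,0]],
])

```text
t: 20.48
ee_pos: [0.5368, 0.1745, 0.055]
orientation: [-0.142, 2.982, 0.004]
contact_force: [-10.9, -7.8, 1.3]
finger_gap: -0.0002
grip_force: 6.1
```

Request:
move_arm([
  [[-1.2,0,-0.1],[0,0,0]],
  [[-1.2,0,-0.1],[0,0,0]],
  [[-1.2,0,-0.1],[0,0,0]],
])

```text
t: 20.85
ee_pos: [0.5391, 0.1758, 0.0551]
orientation: [-0.141, 2.985, 0.007]
contact_force: [-12.7, -4.3, -0.4]
finger_gap: -0.0001
grip_force: 6.4
```

Request:
move_arm([
  [[-1.7,0.6,0.1],[0,0,0]],
  [[-1.7,0.6,0.1],[0,0,0]],
  [[-1.7,0.6,0.1],[0,0,0]],
  [[-1.7,0.6,0.1],[0,0,0]],
  [[-1.7,0.6,0.1],[0,0,0]],
  [[-1.7,0.6,0.1],[0,0,0]],
  [[-1.7,0.6,0.1],[0,0,0]],
  [[-1.7,0.6,0.1],[0,0,0]],
])

```text
t: 21.85
ee_pos: [0.552, 0.1825, 0.0559]
orientation: [-0.141, 2.984, 0.008]
contact_force: [-9.2, -1.1, -5.3]
finger_gap: -0.0001
grip_force: 5.0
```

Request:
move_arm([
  [[-1.7,0.5,0.1],[0,0,0]],
  [[-1.7,0.5,0.1],[0,0,0]],
  [[-1.7,0.5,0.1],[0,0,0]],
  [[-1.7,0.5,0.1],[0,0,0]],
  [[-1.7,0.5,0.1],[0,0,0]],
  [[-1.7,0.5,0.1],[0,0,0]],
  [[-1.7,0.5,0.1],[0,0,0]],
  [[-1.7,0.5,0.1],[0,0,0]],
  [[-1.7,0.5,0.1],[0,0,0]],
])

```text
t: 22.98
ee_pos: [0.5664, 0.1887, 0.0574]
orientation: [-0.14, 2.985, 0.009]
contact_force: [-9.7, -0.4, -5.1]
finger_gap: -0.0003
grip_force: 5.2
```

Run:
```python
from h import *
p=pack(np.array([.637,.098,.08])); o=arm.get_obs()
print(o['contact_force'],loc(p,o['ee_pos']),o['ee_pos'][2])
print(to(W(p,-.075,-.1,.056)))
```

```text
pack [0.6377 0.0991 0.0511] in br [-0.0318 -0.0044] -0.0448
res [-0.13 -0.47  0.34  0.16 -0.4  -0.15  0.33 -0.21]
[-10.30645967  -0.570842    -5.04616773] [-0.0662728   0.09318433] 0.05753818886537485
[  17.  -192.6   -0.9]
```

Request:
move_arm([
  [[14,0,-2],[0,0,0]],
  [[12,-4,-2],[0,0,0]],
  [[0,-47,0],[0,0,0]],
  [[0,-47,0],[0,0,0]],
  [[0,-47,0],[0,0,0]],
  [[0,-47,0],[0,0,0]],
  [[-2,0,2],[0,0,0]],
  [[-2,0,2],[0,0,0]],
])

```text
t: 24.08
ee_pos: [0.5728, -0.0035, 0.0605]
orientation: [-0.139, 2.962, 0.012]
contact_force: [0.3, 0.3, -0.2]
finger_gap: 0.0
grip_force: 0.0
```

Run:
```python
from h import *
p=np.array([.6377,.0991,.0511]); o=arm.get_obs()
print(o['contact_force'],loc(p,o['ee_pos']),o['ee_pos'][2]); print(to(W(p,-.0666,-.1,.053)))
```

```text
[ 0.31504362  0.30966493 -0.15331437] [-0.07006015 -0.09916644] 0.060495590842951114
[-2.1 -1.   8. ]
```

Going down a bit, then pushing the right end.

Request:
move_arm([
  [[-1,0,4],[0,0,0]],
  [[-1.5,-0.3,2],[0,0,0]],
  [[-1.5,-0.4,0],[0,0,0]],
  [[-1.5,-0.4,-0.1],[0,0,0]],
  [[-1.5,-0.4,-0.1],[0,0,0]],
  [[-1.5,-0.3,-0.2],[0,0,0]],
  [[-1.2,-0.3,-0.3],[0,0,0]],
  [[-1,-0.2,-0.4],[0,0,0]],
  [[-1,-0.2,-0.4],[0,0,0]],
])

```text
t: 25.2
ee_pos: [0.5768, -0.003, 0.0535]
orientation: [-0.143, 2.982, 0.018]
contact_force: [-14.9, 2.6, 3.1]
finger_gap: -0.0001
grip_force: 7.0
```

Request:
move_arm([
  [[-1,-0.2,-0.4],[0,0,0]],
  [[-1,-0.2,-0.4],[0,0,0]],
  [[-1,-0.2,-0.3],[0,0,0]],
])

```text
t: 25.58
ee_pos: [0.5789, -0.0036, 0.0539]
orientation: [-0.143, 2.983, 0.018]
contact_force: [-9.6, 0.9, -4.1]
finger_gap: 0.0001
grip_force: 4.8
```

Request:
move_arm([
  [[-1.7,-0.6,0.2],[0,0,0]],
  [[-1.7,-0.6,0.2],[0,0,0]],
  [[-1.7,-0.6,0.2],[0,0,0]],
  [[-1.7,-0.6,0.2],[0,0,0]],
  [[-1.7,-0.6,0.2],[0,0,0]],
  [[-1.7,-0.6,0.2],[0,0,0]],
  [[-1.7,-0.5,0.2],[0,0,0]],
  [[-1.7,-0.5,0.2],[0,0,0]],
  [[-1.7,-0.5,0.2],[0,0,0]],
  [[-1.7,-0.5,0.2],[0,0,0]],
])

```text
t: 26.82
ee_pos: [0.5964, -0.008, 0.0541]
orientation: [-0.143, 2.984, 0.016]
contact_force: [-9.9, -0.6, -4.4]
finger_gap: -0.0002
grip_force: 4.9
```

Request:
move_arm([
  [[-1.7,-0.4,0.2],[0,0,0]],
  [[-1.7,-0.4,0.2],[0,0,0]],
  [[-1.7,-0.4,0.2],[0,0,0]],
  [[-1.7,-0.4,0.2],[0,0,0]],
  [[-1.7,-0.4,0.2],[0,0,0]],
])

```text
t: 27.45
ee_pos: [0.6052, -0.0095, 0.0546]
orientation: [-0.143, 2.984, 0.016]
contact_force: [-10.0, -1.4, -4.9]
finger_gap: 0.0
grip_force: 5.1
```

Run:
```python
from h import *
p=pack(np.array([.649,.098,.21])); o=arm.get_obs()
print(o['contact_force'],loc(p,o['ee_pos']),o['ee_pos'][2])
print('rear corners',[loc(B,W(p,.05,s*.12,0)).round(4) for s in(1,-1)])
print(to(W(p,-.073,.1,.054)))
```

```text
pack [0.6482 0.0994 0.2274] in br [-0.0214 -0.0052] 0.1315
res [-0.27 -0.39  0.14 -0.31 -0.44  0.11 -0.   -0.47]
[-9.35163198 -1.59617577 -5.21315021] [-0.06611611 -0.09666814] 0.05480336360898454
rear corners [array([0.0124, 0.1203]), array([ 0.0439, -0.1176])]
[ 32.3 194.1  -3.7]
```

Request:
move_arm([
  [[19,0,-3],[0,0,0]],
  [[19,0,-3],[0,0,0]],
  [[0,48.5,0],[0,0,0]],
  [[0,48.5,0],[0,0,0]],
  [[0,48.5,0],[0,0,0]],
  [[0,48.5,0],[0,0,0]],
  [[0,0,2],[0,0,0]],
  [[0,0,0],[0,0,0]],
])

```text
t: 28.55
ee_pos: [0.5577, 0.1793, 0.0577]
orientation: [-0.141, 2.963, 0.012]
contact_force: [0.0, -0.3, 0.4]
finger_gap: 0.0
grip_force: 0.0
```

Run:
```python
from h import *
p=np.array([.6482,.0994,.2274]); o=arm.get_obs()
print(o['contact_force'],loc(p,o['ee_pos']),o['ee_pos'][2]); print(to(W(p,-.0666,.1,.053)))
```

```text
[ 0.04737811 -0.25970746  0.35104966] [-0.07015089  0.09828613] 0.05769775168239488
[-2.4  2.2  5.2]
```

Request:
move_arm([
  [[-1.5,1,2.5],[0,0,0]],
  [[-1.5,1,1],[0,0,0]],
  [[-1.5,0,0],[0,0,0]],
  [[-1.5,0,-0.1],[0,0,0]],
  [[-1.5,0,-0.1],[0,0,0]],
  [[-1.5,0.2,-0.2],[0,0,0]],
  [[-1.2,0.2,-0.3],[0,0,0]],
  [[-1,0.2,-0.3],[0,0,0]],
  [[-1,0.2,-0.3],[0,0,0]],
])

```text
t: 29.68
ee_pos: [0.5606, 0.1808, 0.0534]
orientation: [-0.141, 2.986, 0.006]
contact_force: [-16.8, -5.7, 7.6]
finger_gap: 0.0004
grip_force: 9.1
```

Request:
move_arm([
  [[-1,0.2,-0.3],[0,0,0]],
  [[-1,0.2,-0.3],[0,0,0]],
  [[-1,0.2,-0.2],[0,0,0]],
])

```text
t: 30.05
ee_pos: [0.563, 0.1821, 0.0537]
orientation: [-0.14, 2.986, 0.007]
contact_force: [-13.6, -2.4, -0.1]
finger_gap: 0.0002
grip_force: 6.9
```

Request:
move_arm([
  [[-1.7,0.6,0.1],[0,0,0]],
  [[-1.7,0.6,0.1],[0,0,0]],
  [[-1.7,0.6,0.1],[0,0,0]],
  [[-1.7,0.6,0.1],[0,0,0]],
  [[-1.7,0.6,0.1],[0,0,0]],
  [[-1.7,0.6,0.1],[0,0,0]],
  [[-1.7,0.6,0.1],[0,0,0]],
  [[-1.7,0.6,0.1],[0,0,0]],
])

```text
t: 31.05
ee_pos: [0.5764, 0.1884, 0.0543]
orientation: [-0.14, 2.985, 0.008]
contact_force: [-10.6, -1.2, -4.8]
finger_gap: -0.0004
grip_force: 5.1
```

Request:
move_arm([
  [[-1.6,0.5,0.1],[0,0,0]],
  [[-1.6,0.5,0.1],[0,0,0]],
  [[-1.6,0.5,0.1],[0,0,0]],
  [[-1.6,0.5,0.1],[0,0,0]],
  [[-1.6,0.5,0.1],[0,0,0]],
  [[-1.6,0.5,0.1],[0,0,0]],
])

```text
t: 31.8
ee_pos: [0.5856, 0.1923, 0.0552]
orientation: [-0.14, 2.985, 0.008]
contact_force: [-10.2, -0.5, -4.9]
finger_gap: -0.0003
grip_force: 5.0
```

```bash
cat >> h.py <<'E'
def st(p0):
    p=pack(np.array(p0)); o=arm.get_obs()
    print(o['t'],o['contact_force'].round(1),'tcp in pack',loc(p,o['ee_pos']).round(4),o['ee_pos'][2].round(4))
    print('rear corners',[loc(B,W(p,.05,s*.12,0)).round(4) for s in(1,-1)],'rear at buffers',[loc(B,W(p,.05,s*.09,0)).round(4)[0] for s in(1,-1)])
    return p
E
python3 - <<'E'
from h import *
p=st([.66,.1,.08])
print(to(W(p,-.073,-.1,.054)))
E
```

```text
pack [0.6582 0.1001 0.0614] in br [-0.0113 -0.0055] -0.0345
res [ 0.11 -0.46  0.1  -0.07 -0.33 -0.2   0.16 -0.33]
31.9 [-10.1   0.4  -5.3] tcp in pack [-0.0665  0.0966] 0.0554
rear corners [array([0.0428, 0.1127]), array([ 0.0345, -0.1271])] rear at buffers [np.float64(0.0417), np.float64(0.0355)]
[  12.9 -196.3   -0.3]
```

Request:
move_arm([
  [[12,0,-2],[0,0,0]],
  [[11,-4,-2],[0,0,0]],
  [[0,-48,0],[0,0,0]],
  [[0,-48,0],[0,0,0]],
  [[0,-48,0],[0,0,0]],
  [[0,-48,0],[0,0,0]],
  [[-2,0,3],[0,0,0]],
  [[-2,0,2],[0,0,0]],
])

```text
t: 32.9
ee_pos: [0.5951, -0.003, 0.058]
orientation: [-0.138, 2.962, 0.012]
contact_force: [0.1, 0.3, -0.2]
finger_gap: -0.0001
grip_force: 0.0
```

Run:
```python
from h import *
p=np.array([.6582,.1001,.0614]); o=arm.get_obs()
print(o['contact_force'],loc(p,o['ee_pos']),o['ee_pos'][2]); print(to(W(p,-.0666,-.1,.053)))
```

```text
[ 0.08026613  0.25075177 -0.15781075] [-0.06933017 -0.09903331] 0.057980176729162974
[-1.8 -1.1  5.4]
```

Request:
move_arm([
  [[-1.2,0,2.5],[0,0,0]],
  [[-1.5,-0.2,1.5],[0,0,0]],
  [[-1.5,-0.3,0],[0,0,0]],
  [[-1.5,-0.3,-0.1],[0,0,0]],
  [[-1.5,-0.3,-0.1],[0,0,0]],
  [[-1.5,-0.3,-0.2],[0,0,0]],
  [[-1.2,-0.3,-0.3],[0,0,0]],
  [[-1,-0.2,-0.4],[0,0,0]],
  [[-1,-0.2,-0.4],[0,0,0]],
])

```text
t: 34.02
ee_pos: [0.5981, -0.0019, 0.0528]
orientation: [-0.144, 2.985, 0.018]
contact_force: [-16.0, 0.4, 5.4]
finger_gap: -0.0
grip_force: 8.2
```

Request:
move_arm([
  [[-1,-0.2,-0.4],[0,0,0]],
  [[-1,-0.2,-0.4],[0,0,0]],
  [[-1,-0.2,-0.3],[0,0,0]],
])

```text
t: 34.4
ee_pos: [0.6008, -0.0026, 0.0531]
orientation: [-0.144, 2.984, 0.017]
contact_force: [-10.6, -1.0, -4.6]
finger_gap: 0.0001
grip_force: 5.1
```

Request:
move_arm([
  [[-1.6,-0.5,0.2],[0,0,0]],
  [[-1.6,-0.5,0.2],[0,0,0]],
  [[-1.6,-0.5,0.2],[0,0,0]],
  [[-1.6,-0.5,0.2],[0,0,0]],
  [[-1.6,-0.5,0.2],[0,0,0]],
  [[-1.6,-0.5,0.2],[0,0,0]],
])

```text
t: 35.15
ee_pos: [0.6106, -0.0048, 0.0531]
orientation: [-0.144, 2.984, 0.017]
contact_force: [-10.6, -0.2, -3.9]
finger_gap: -0.0
grip_force: 5.5
```

Request:
move_arm([
  [[-1.3,-0.4,0.2],[0,0,0]],
  [[-1.3,-0.4,0.2],[0,0,0]],
  [[-1.3,-0.4,0.2],[0,0,0]],
])

```text
t: 35.52
ee_pos: [0.6146, -0.0056, 0.0531]
orientation: [-0.144, 2.985, 0.017]
contact_force: [-11.3, -2.1, -3.7]
finger_gap: 0.0003
grip_force: 5.5
```

Request:
move_arm([
  [[-1,-0.3,0.2],[0,0,0]],
  [[-1,-0.3,0.2],[0,0,0]],
])

```text
t: 35.78
ee_pos: [0.6166, -0.006, 0.0531]
orientation: [-0.144, 2.985, 0.017]
contact_force: [-10.9, -0.1, -2.9]
finger_gap: -0.0
grip_force: 5.7
```

Request:
move_arm([
  [[-1,-0.3,0.2],[0,0,0]],
  [[-1,-0.3,0.2],[0,0,0]],
])

```text
t: 36.02
ee_pos: [0.6187, -0.0064, 0.0531]
orientation: [-0.144, 2.985, 0.017]
contact_force: [-12.5, -0.6, -2.1]
finger_gap: 0.0001
grip_force: 5.9
```

Run:
```python
from h import *
p=st([.666,.1,.18])
```

```text
pack [0.6656 0.1005 0.1968] in br [-0.0039 -0.0057] 0.1009
res [-0.13 -0.53  0.09  0.06 -0.32 -0.36  0.05  0.02]
36.125 [-11.   -1.   -2.7] tcp in pack [-0.0668 -0.0957] 0.0531
rear corners [array([0.0337, 0.1187]), array([ 0.0579, -0.1201])] rear at buffers [np.float64(0.0368), np.float64(0.0549)]
```

Request:
move_arm([
  [[-1,-0.3,0.2],[0,0,0]],
  [[-1,-0.3,0.2],[0,0,0]],
])

```text
t: 36.38
ee_pos: [0.6195, -0.0065, 0.053]
orientation: [-0.145, 2.988, 0.018]
contact_force: [-16.4, -0.5, 1.5]
finger_gap: 0.0002
grip_force: 7.8
```

Request:
move_arm([
  [[-1,-0.3,0.2],[0,0,0]],
  [[-1,-0.3,0.2],[0,0,0]],
])

```text
t: 36.62
ee_pos: [0.6205, -0.0067, 0.0529]
orientation: [-0.145, 2.991, 0.019]
contact_force: [-20.8, -0.1, 6.3]
finger_gap: -0.0002
grip_force: 9.9
```

Run:
```python
from h import *
p=st([.666,.1,.20])
print(to(W(p,-.073,.1,.054)))
```

```text
pack [0.6663 0.1005 0.2046] in br [-0.0032 -0.0058] 0.1087
res [-0.15 -0.56  0.01 -0.23 -0.37 -0.33 -0.12 -0.16]
36.725 [-19.7  -0.1   5.9] tcp in pack [-0.0667 -0.0957] 0.0529
rear corners [array([0.0335, 0.1189]), array([ 0.0595, -0.1196])] rear at buffers [np.float64(0.0367), np.float64(0.0562)]
[ 26.9 193.9  -4.1]
```

Request:
move_arm([
  [[18,0,-3],[0,0,0]],
  [[18,0,-3],[0,0,0]],
  [[0,48.5,0],[0,0,0]],
  [[0,48.5,0],[0,0,0]],
  [[0,48.5,0],[0,0,0]],
  [[0,48.5,0],[0,0,0]],
  [[0,0,2],[0,0,0]],
  [[0,0,0],[0,0,0]],
])

```text
t: 37.72
ee_pos: [0.5777, 0.1814, 0.0564]
orientation: [-0.142, 2.964, 0.012]
contact_force: [0.2, 0.1, -0.2]
finger_gap: -0.0002
grip_force: 0.0
```

Run:
```python
from h import *
p=st([.666,.1,.20])
print(to(W(p,-.0666,.1,.053)))
```

```text
pack [0.6662 0.1008 0.2076] in br [-0.0034 -0.0055] 0.1117
res [-0.24 -0.44  0.2  -0.16 -0.35 -0.16  0.02 -0.23]
37.825 [-0.8 -0.4 -0.2] tcp in pack [-0.0701  0.0959] 0.0564
rear corners [array([0.0329, 0.1194]), array([ 0.0597, -0.1191])] rear at buffers [np.float64(0.0363), np.float64(0.0564)]
[-2.4  4.4  3.9]
```

Left push: expect contact with the left buffer after about 10 to 12 mm.

Request:
move_arm([
  [[-1.5,2,1.5],[0,0,0]],
  [[-1.5,2,1],[0,0,0]],
  [[-1.5,0,0],[0,0,0]],
  [[-1.5,0,-0.1],[0,0,0]],
  [[-1.5,0,-0.1],[0,0,0]],
  [[-1.5,0.2,-0.2],[0,0,0]],
  [[-1.2,0.2,-0.3],[0,0,0]],
  [[-1,0.2,-0.3],[0,0,0]],
  [[-1,0.2,-0.3],[0,0,0]],
])

```text
t: 38.95
ee_pos: [0.5812, 0.1853, 0.0538]
orientation: [-0.142, 2.984, 0.007]
contact_force: [-16.7, -5.0, 6.9]
finger_gap: 0.0002
grip_force: 8.4
```

Request:
move_arm([
  [[-1,0.2,-0.3],[0,0,0]],
  [[-1,0.2,-0.3],[0,0,0]],
  [[-1,0.2,-0.2],[0,0,0]],
])

```text
t: 39.33
ee_pos: [0.5833, 0.1864, 0.054]
orientation: [-0.141, 2.985, 0.008]
contact_force: [-14.0, -2.9, 2.4]
finger_gap: 0.0001
grip_force: 7.0
```

Request:
move_arm([
  [[-1.2,0.4,0.1],[0,0,0]],
  [[-1.2,0.4,0.1],[0,0,0]],
  [[-1.2,0.4,0.1],[0,0,0]],
])

```text
t: 39.7
ee_pos: [0.5863, 0.188, 0.054]
orientation: [-0.142, 2.986, 0.007]
contact_force: [-14.3, -2.2, 2.0]
finger_gap: -0.0004
grip_force: 7.3
```

Request:
move_arm([
  [[-1.2,0.4,0],[0,0,0]],
  [[-1.2,0.4,0],[0,0,0]],
  [[-1.2,0.4,0],[0,0,0]],
])

```text
t: 40.08
ee_pos: [0.5898, 0.1897, 0.0541]
orientation: [-0.141, 2.985, 0.008]
contact_force: [-12.3, -1.5, -2.0]
finger_gap: -0.0
grip_force: 6.1
```

Request:
move_arm([
  [[-1,0.3,0],[0,0,0]],
  [[-1,0.3,0],[0,0,0]],
])

```text
t: 40.33
ee_pos: [0.5917, 0.1906, 0.0541]
orientation: [-0.141, 2.985, 0.008]
contact_force: [-11.1, -1.4, -2.8]
finger_gap: -0.0002
grip_force: 6.0
```

Request:
move_arm([
  [[-1,0.3,0],[0,0,0]],
  [[-1,0.3,0],[0,0,0]],
])

```text
t: 40.58
ee_pos: [0.5926, 0.191, 0.0541]
orientation: [-0.141, 2.988, 0.007]
contact_force: [-15.4, -2.8, 0.1]
finger_gap: -0.0002
grip_force: 7.4
```

Request:
move_arm([
  [[-1,0.3,-0.1],[0,0,0]],
  [[-1,0.3,-0.1],[0,0,0]],
])

```text
t: 40.83
ee_pos: [0.5934, 0.1914, 0.0542]
orientation: [-0.142, 2.991, 0.006]
contact_force: [-15.2, -3.6, 0.0]
finger_gap: 0.0002
grip_force: 8.1
```

Run:
```python
from h import *
p=st([.67,.1,.12])
print(to(W(p,-.073,-.1,.054)))
```

```text
pack [0.671  0.1012 0.1188] in br [ 0.0015 -0.0056] 0.0229
res [-0.09 -0.31  0.17 -0.04 -0.21 -0.16  0.07 -0.15]
40.925 [-15.2  -2.8  -0.3] tcp in pack [-0.0663  0.0988] 0.0542
rear corners [array([0.0487, 0.1155]), array([ 0.0542, -0.1244])] rear at buffers [np.float64(0.0494), np.float64(0.0535)]
[   2.  -198.9    0.4]
```

Request:
move_arm([
  [[-1,0.3,-0.1],[0,0,0]],
  [[-1,0.3,-0.1],[0,0,0]],
])

```text
t: 41.18
ee_pos: [0.5943, 0.1919, 0.0542]
orientation: [-0.142, 2.993, 0.005]
contact_force: [-18.6, -3.7, -0.1]
finger_gap: -0.0001
grip_force: 8.9
```

Request:
move_arm([
  [[-0.8,0.2,-0.2],[0,0,0]],
  [[-0.8,0.2,-0.2],[0,0,0]],
])

```text
t: 41.42
ee_pos: [0.5949, 0.1922, 0.0542]
orientation: [-0.142, 2.995, 0.005]
contact_force: [-17.0, -3.5, -0.7]
finger_gap: 0.0
grip_force: 9.1
```

Request:
move_arm([
  [[12,0,-2],[0,0,0]],
  [[11,-4,-1],[0,0,0]],
  [[0,-48.5,0],[0,0,0]],
  [[0,-48.5,0],[0,0,0]],
  [[0,-48.5,0],[0,0,0]],
  [[0,-48.5,0],[0,0,0]],
  [[-2,0,2],[0,0,0]],
  [[0,0,0],[0,0,0]],
])

```text
t: 42.42
ee_pos: [0.6067, -0.0045, 0.0604]
orientation: [-0.139, 2.962, 0.012]
contact_force: [-1.0, 1.0, -0.9]
finger_gap: -0.0001
grip_force: 0.0
```

Run:
```python
from h import *
p=st([.671,.1,.11])
print(to(W(p,-.0666,-.1,.053)))
```

```text
pack [0.6713 0.1014 0.1089] in br [ 0.0018 -0.0054] 0.013
res [-0.06 -0.45  0.15  0.09 -0.38 -0.08  0.23 -0.21]
42.525 [-0.  -0.3 -0.6] tcp in pack [-0.0763 -0.0971] 0.0599
rear corners [array([0.0502, 0.1153]), array([ 0.0533, -0.1247])] rear at buffers [np.float64(0.0506), np.float64(0.053)]
[-8.4 -2.8  8.4]
```

Request:
move_arm([
  [[-3,-1,3],[0,0,0]],
  [[-3,-1,2.5],[0,0,0]],
  [[-2,-0.5,1],[0,0,0]],
  [[-1.5,-0.2,0.2],[0,0,0]],
  [[-1.5,-0.2,0],[0,0,0]],
  [[-1.5,-0.2,-0.1],[0,0,0]],
  [[-1.5,-0.2,-0.1],[0,0,0]],
  [[-1.2,-0.2,-0.3],[0,0,0]],
  [[-1,-0.2,-0.4],[0,0,0]],
  [[-1,-0.2,-0.4],[0,0,0]],
])

```text
t: 43.78
ee_pos: [0.6166, -0.006, 0.0535]
orientation: [-0.143, 2.981, 0.016]
contact_force: [-12.8, -1.7, 3.4]
finger_gap: 0.0003
grip_force: 6.6
```

Request:
move_arm([
  [[-1,-0.2,-0.4],[0,0,0]],
  [[-1,-0.2,-0.4],[0,0,0]],
])

```text
t: 44.02
ee_pos: [0.6179, -0.0064, 0.0536]
orientation: [-0.143, 2.983, 0.015]
contact_force: [-10.9, -1.0, -1.6]
finger_gap: -0.0002
grip_force: 5.7
```

Request:
move_arm([
  [[-1,-0.3,0],[0,0,0]],
  [[-1,-0.3,0],[0,0,0]],
])

```text
t: 44.28
ee_pos: [0.6192, -0.0067, 0.0536]
orientation: [-0.143, 2.984, 0.016]
contact_force: [-14.2, -1.1, 0.6]
finger_gap: 0.0001
grip_force: 7.0
```

Request:
move_arm([
  [[-1,-0.3,0],[0,0,0]],
  [[-1,-0.3,0],[0,0,0]],
])

```text
t: 44.52
ee_pos: [0.62, -0.007, 0.0536]
orientation: [-0.143, 2.987, 0.017]
contact_force: [-16.3, -1.1, 2.7]
finger_gap: 0.0001
grip_force: 8.3
```

Request:
move_arm([
  [[-1,-0.2,-0.1],[0,0,0]],
  [[-1,-0.2,-0.1],[0,0,0]],
])

```text
t: 44.78
ee_pos: [0.6209, -0.0071, 0.0536]
orientation: [-0.144, 2.99, 0.017]
contact_force: [-18.3, -1.6, 4.2]
finger_gap: 0.0001
grip_force: 9.3
```

Run:
```python
from h import *
p=st([.672,.1,.13])
print(loc(p,arm.get_obs()['ee_pos']))
```

```text
pack [0.6728 0.1015 0.1389] in br [ 0.0033 -0.0054] 0.043
res [-0.24 -0.35  0.2   0.   -0.36  0.02  0.14 -0.2 ]
44.875 [-18.1  -1.5   3.3] tcp in pack [-0.0664 -0.1005] 0.0536
rear corners [array([0.0481, 0.1166]), array([ 0.0584, -0.1231])] rear at buffers [np.float64(0.0494), np.float64(0.0571)]
[-0.0664219  -0.10047741]
```

Run:
```python
from h import *
print('bottle',loc(B,unproj((203,196),.10)))
o=arm.get_obs(); R=Ro.from_rotvec(o['orientation']).as_matrix(); print('now',loc(B,o['ee_pos']))
def tcp(th,r=.13,g=.019): return W(B,-.065-r*np.sin(th)-g*np.cos(th),.168-r*np.cos(th)+g*np.sin(th),.06)
s=W(B,-.18,.238,.15); print('above start',s, to(s))
q=W(B,-.18,.238,.06); P=[q]+[tcp(t) for t in np.linspace(1.84,.02,11)]
for a,b in zip(P,P[1:]): print(loc(B,b).round(3),(R.T@(b-a)*1e3).round(1))
```

```text
bottle [-0.04363262  0.35087941]
now [-0.05877936 -0.10862691]
above start [0.46703785 0.32627087 0.15      ] [ 105.7  347.1 -111.8]
[-0.185  0.221] [  5.2 -17.1  -0.9]
[-0.193  0.198] [  7.5 -22.6  -1.2]
[-0.196  0.175] [  3.3 -23.6  -0.6]
[-0.195  0.151] [ -1.  -23.9   0. ]
[-0.19   0.127] [ -5.2 -23.3   0.7]
[-0.181  0.106] [ -9.3 -22.    1.3]
[-0.167  0.086] [-13.1 -19.9   1.9]
[-0.151  0.068] [-16.4 -17.2   2.4]
[-0.131  0.055] [-19.2 -13.9   2.8]
[-0.11   0.044] [-21.4 -10.1   3.2]
[-0.087  0.038] [-22.8  -6.1   3.4]
```

Request:
move_arm([
  [[15,0,-3],[0,0,0]],
  [[25,0,-4],[0,0,0]],
  [[10,0,-50],[0,0,0]],
  [[10,0,-55],[0,0,0]],
])

```text
t: 45.38
ee_pos: [0.5532, -0.0154, 0.1602]
orientation: [-0.14, 2.963, 0.012]
contact_force: [1.0, 0.6, -1.3]
finger_gap: 0.0001
grip_force: 0.0
```

Run:
```python
from h import *
p=st([.672,.1,.13])
print(to(W(B,-.18,.238,.15)))
```

```text
pack [0.6728 0.1016 0.1389] in br [ 0.0033 -0.0054] 0.043
res [-0.21 -0.36  0.19  0.01 -0.36  0.01  0.15 -0.21]
45.475 [0.7 0.6 0.3] tcp in pack [-0.1298 -0.1008] 0.1677
rear corners [array([0.0481, 0.1167]), array([ 0.0584, -0.1231])] rear at buffers [np.float64(0.0493), np.float64(0.0571)]
[ 60.6 349.6   4.8]
```

Request:
move_arm([
  [[8.7,50,0.7],[0,0,0]],
  [[8.7,50,0.7],[0,0,0]],
  [[8.7,50,0.7],[0,0,0]],
  [[8.7,50,0.7],[0,0,0]],
  [[8.7,50,0.7],[0,0,0]],
  [[8.7,50,0.7],[0,0,0]],
  [[8.7,50,0.7],[0,0,0]],
  [[0,0,0],[0,0,0]],
])

```text
t: 46.48
ee_pos: [0.4613, 0.331, 0.1442]
orientation: [-0.147, 2.962, 0.016]
contact_force: [0.5, -0.2, 0.2]
finger_gap: 0.0001
grip_force: 0.0
```

Run:
```python
from h import *
print(to(W(B,-.18,.238,.06)))
cv2.imwrite("pics/k1.png",cv2.convertScaleAbs(cv2.resize(arm.get_image("scene")[90:260,260:460],None,fx=3.5,fy=3.5)[:,:,::-1],alpha=1.3))
```

```text
[ 9.6 -5.4 83.8]
```

View pics/k1.png

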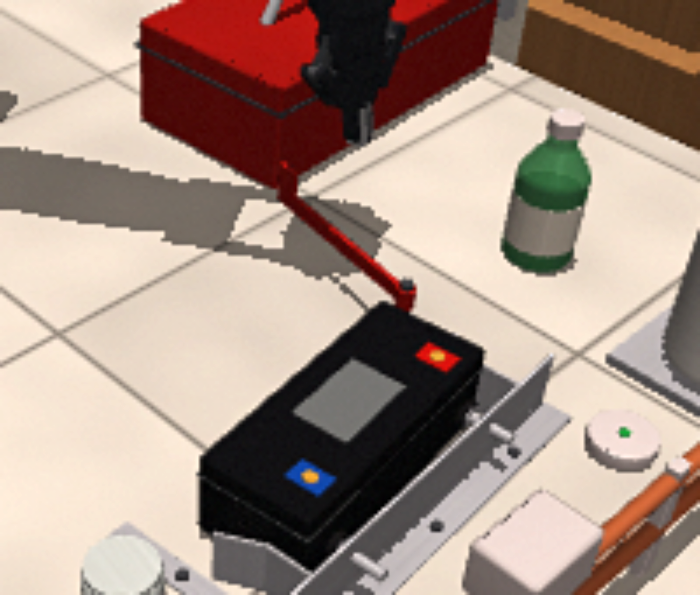

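Request:
move_arm([
  [[4.8,-1,42],[0,0,0]],
  [[4.8,-1,42],[0,0,0]],
  [[2.5,-10,-0.5],[0,0,0]],
  [[2.5,-10,-0.5],[0,0,0]],
  [[3.8,-11.3,-0.6],[0,0,0]],
  [[3.8,-11.3,-0.6],[0,0,0]],
  [[1.6,-11.8,-0.3],[0,0,0]],
  [[1.6,-11.8,-0.3],[0,0,0]],
  [[-0.5,-12,0],[0,0,0]],
  [[-0.5,-12,0],[0,0,0]],
])

```text
t: 47.78
ee_pos: [0.4607, 0.2341, 0.0598]
orientation: [-0.14, 2.964, 0.012]
contact_force: [1.7, 1.0, -0.1]
finger_gap: -0.0003
grip_force: 0.4
```

Run:
```python
from h import *
o=arm.get_obs(); print(o['contact_force'],loc(B,o['ee_pos']),o['ee_pos'][2])
cv2.imwrite("pics/k2.png",cv2.convertScaleAbs(cv2.resize(arm.get_image("scene")[90:260,260:460],None,fx=3.5,fy=3.5)[:,:,::-1],alpha=1.3))
```

```text
[ 1.69851567  1.02845663 -0.05611933] [-0.1951726   0.14686027] 0.05979222104262838
```

View pics/k2.png

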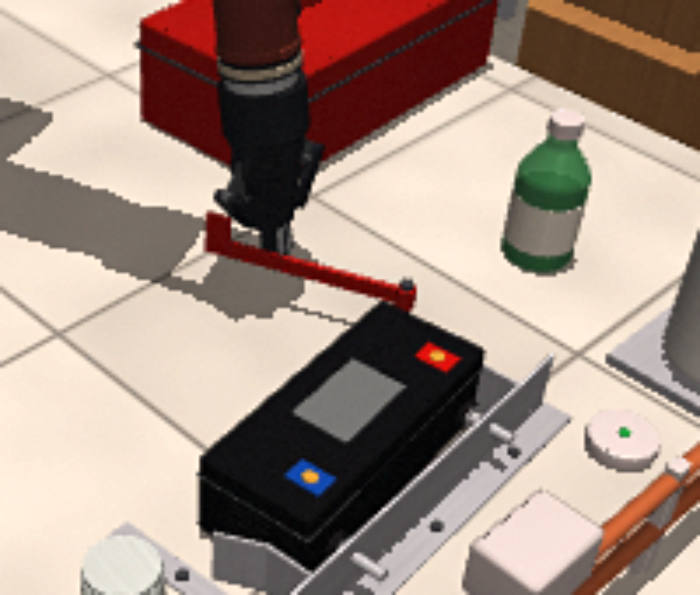

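The fingers are on the outer side of the keeper near (280,245) and it is swinging; continuing along the arc.

Request:
move_arm([
  [[-2.6,-11,0.4],[0,0,0]],
  [[-2.6,-11,0.4],[0,0,0]],
  [[-4.7,-10.8,0.7],[0,0,0]],
  [[-4.7,-10.8,0.7],[0,0,0]],
  [[-6.5,-10,1],[0,0,0]],
  [[-6.5,-10,1],[0,0,0]],
  [[-8.2,-8.6,1.2],[0,0,0]],
  [[-8.2,-8.6,1.2],[0,0,0]],
  [[-9.6,-7,1.4],[0,0,0]],
  [[-9.6,-7,1.4],[0,0,0]],
])

```text
t: 49.08
ee_pos: [0.5338, 0.1462, 0.0615]
orientation: [-0.14, 2.964, 0.012]
contact_force: [-0.3, 0.7, 0.7]
finger_gap: 0.0001
grip_force: 0.3
```

Run:
```python
from h import *
o=arm.get_obs(); print(o['contact_force'],loc(B,o['ee_pos']),o['ee_pos'][2]); print(to(W(B,-.088,.042,.06)))
```

```text
[-0.29628596  0.67151937  0.72590118] [-0.130752    0.05232688] 0.06154266783507403
[-41.8 -10.3   8.9]
```

Request:
move_arm([
  [[-9,-3,1.7],[0,0,0]],
  [[-9,-3,1.7],[0,0,0]],
  [[-8,-2,1.5],[0,0,0]],
  [[-6,-1,1.2],[0,0,0]],
  [[-4,0,0.8],[0,0,0]],
  [[-3,0,0.5],[0,0,0]],
])

```text
t: 49.82
ee_pos: [0.5736, 0.1413, 0.0609]
orientation: [-0.141, 2.964, 0.012]
contact_force: [-0.4, -0.2, -0.0]
finger_gap: -0.0003
grip_force: 0.3
```

Run:
```python
from h import *
o=arm.get_obs(); print(o['contact_force'],loc(B,o['ee_pos']),o['ee_pos'][2])
cv2.imwrite("pics/k3.png",cv2.convertScaleAbs(cv2.resize(np.hstack([arm.get_image("scene")[120:250,270:400],arm.get_image("top")[130:260,240:370]]),None,fx=3,fy=3)[:,:,::-1],alpha=1.4))
```

```text
[-0.37745465 -0.15777038 -0.01192031] [-0.09167176  0.0437267 ] 0.06092688124183628
```

View pics/k3.png

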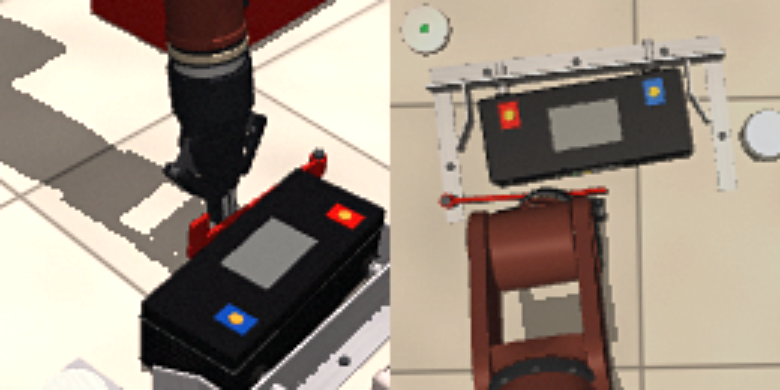

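Request:
move_arm([
  [[-2,0,0.4],[0,0,0]],
  [[-2,0,0.4],[0,0,0]],
  [[-1.5,0,0.3],[0,0,0]],
])

```text
t: 50.3
ee_pos: [0.5792, 0.1418, 0.061]
orientation: [-0.14, 2.964, 0.012]
contact_force: [-1.1, -0.7, 0.3]
finger_gap: 0.0001
grip_force: 0.3
```

Run:
```python
from h import *
o=arm.get_obs(); print(o['contact_force'],loc(B,o['ee_pos']),o['ee_pos'][2])
im=arm.get_image("top"); hsv=cv2.cvtColor(im,cv2.COLOR_RGB2HSV).astype(int)
m=((hsv[...,0]<8)|(hsv[...,0]>172))&(hsv[...,1]>190)&(hsv[...,2]>60)
ys,xs=np.nonzero(m[185:215,250:312]); xs+=250; ys+=185
print([(a,ys[xs==a].mean().round(1)) for a in np.unique(xs)])
P=[W(B,-.065,.168-r,.054) for r in(.03,.178)]; print(proj(P))
P=[W(B,-.065-r*np.sin(.1),.168-r*np.cos(.1),.054) for r in(.03,.178)]; print(proj(P))
```

```text
[-1.14074017 -0.67182894  0.31787342] [-0.08602657  0.04368731] 0.060969107818566744
[(np.int64(260), np.float64(196.7)), (np.int64(261), np.float64(196.5)), (np.int64(262), np.float64(196.0)), (np.int64(263), np.float64(196.0)), (np.int64(264), np.float64(196.0)), (np.int64(265), np.float64(196.0)), (np.int64(266), np.float64(196.0)), (np.int64(267), np.float64(196.0)), (np.int64(268), np.float64(196.0)), (np.int64(269), np.float64(195.5)), (np.int64(270), np.float64(195.5)), (np.int64(271), np.float64(195.0)), (np.int64(272), np.float64(195.0)), (np.int64(273), np.float64(195.0)), (np.int64(274), np.float64(195.0)), (np.int64(275), np.float64(195.0)), (np.int64(276), np.float64(195.0)), (np.int64(277), np.float64(194.5)), (np.int64(278), np.float64(194.5)), (np.int64(279), np.float64(194.5)), (np.int64(280), np.float64(194.0)), (np.int64(281), np.float64(194.0)), (np.int64(282), np.float64(194.0)), (np.int64(283), np.float64(194.0)), (np.int64(299), np.float64(192.0)), (np.int64(300), np.float64(192.0)), (np.int64(301), np.float64(192.5)), (np.int64(302), np.float64(192.5)), (np.int64(303), np.float64(192.0)), (np.int64(304), np.float64(192.0)), (np.int64(305), np.float64(192.0)), (np.int64(306), np.float64(191.0)), (np.int64(307), np.float64(191.0)), (np.int64(308), np.float64(191.0)), (np.int64(309), np.float64(191.0)), (np.int64(310), np.float64(191.0)), (np.int64(311), np.float64(191.0))]
[[267.17028216 195.69155715]
 [308.56101147 190.83361663]]
[[267.22109372 196.53301706]
 [308.88589496 195.82762954]]
```

Request:
move_arm([
  [[-1,0,0.2],[0,0,0]],
  [[10,0,-1.8],[0,0,0]],
  [[30,0,-5],[0,0,0]],
  [[40,0,-8],[0,0,0]],
  [[10,0,-50],[0,0,0]],
  [[10,0,-50],[0,0,0]],
  [[40,0,-10],[0,0,0]],
  [[0,0,0],[0,0,0]],
])

```text
t: 51.35
ee_pos: [0.4184, 0.1269, 0.1591]
orientation: [-0.141, 2.965, 0.012]
contact_force: [0.3, 0.6, 0.0]
finger_gap: -0.0
grip_force: 0.0
```

Run:
```python
from h import *
p=st([.672,.1,.13])
a=arm.get_image("top")[130:260,240:370]
b=arm.get_image("scene")[130:260,270:400]
cv2.imwrite("pics/f.png",cv2.convertScaleAbs(cv2.resize(np.hstack([a,b]),None,fx=3,fy=3,interpolation=cv2.INTER_CUBIC)[:,:,::-1],alpha=1.5))
```

```text
pack [0.6727 0.1016 0.1376] in br [ 0.0032 -0.0053] 0.0417
res [-0.22 -0.34  0.19  0.07 -0.36  0.03  0.18 -0.16]
51.45 [-0.2  0.1  0.4] tcp in pack [-0.2457  0.0596] 0.1595
rear corners [array([0.0481, 0.1167]), array([ 0.0581, -0.1231])] rear at buffers [np.float64(0.0494), np.float64(0.0569)]
```

View pics/f.png

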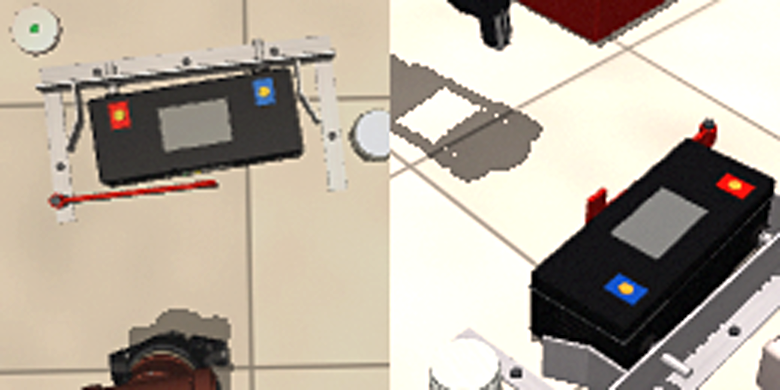

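The picture shows the keeper shut across the pack's front, (57,200)-(215,184), with the pack seated, nothing knocked over and the arm clear. I'm handing in.

```bash
python3 -c "
from cell import arm
print(arm.close_job())"
```

```text
the job is handed in; nothing more can be done
None
```

I walked the pack back against both buffers with every push force I read under 25 N, swung the keeper shut to about 0.02 rad, and handed the job in at about 51 s; buffer pressure is inferred from push force and position (about 2 mm of squeeze each), and no verdict was returned.

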